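# Close the router bay with its cover plate

### The job

The router lies on its back with its long bay open, and the long metal plate that closes it lies flat in a shallow lane on the little desk riser, where its sides cannot be gripped. Slide the long plate out over the riser's edge that faces the router until about 60 mm of it sticks out, take it by that end and lay it flat on the router, centred and square over the open bay. Do not let it fall on the desk, and leave the shorter plate where it lies.

Things in the scene. Friction and masses are not known exactly. Their poses are not given: they have to be found in the camera images.
- cover: the long cover plate, loose, in one of the riser's two lanes: flat bare aluminium, 50 mm wide (x), 160 mm long (y), 3 mm thick, about 65 g, a dark dot at each end. Origin: centre of its underside; y along its length, within 3 degrees of the riser's y at the start. Closed fingertips pressed on its top (8 N) drag it along; sticking out over the edge it can be gripped across its width
- riser: low wooden desk shelf, fixed: 260 mm (x) by 300 mm (y), flat top 70 mm above the desk. Origin: centre of its foot, at desk height. Its -y edge, 150 mm off, faces the router; empty desk beyond. On top: two lanes along y, centres 62 mm either side of the middle in x, 60 mm wide, between battens 6 mm high, open at the -y edge; a plate in each, in either order; notes 18 mm high beyond y = +70 mm
- short_plate: bystander: a loose plate like the cover but only 90 mm long (50 mm wide, 3 mm thick), beside the cover on the riser. Origin: centre of its underside; y along its length
- bay (a point): centre of the open bay of the router, level with the router's flat top, 38 mm above the desk. The router is a fixed black box 165 mm (x) by 220 mm (y); the bay, a green circuit board at its bottom, is a slot 22 mm (x) by 110 mm (y), 17 mm deep, in the middle of the top; y along the bay, z up

How it is judged (in metres and radians):
On the way, in this order (a step that is already met when the one before it is completed fails the run):
1. the long plate sticks out at least 35 mm past the riser's edge that faces the router, still lying flat on the riser (y of cover in the frame of riser below -0.105 m and z of cover in the frame of riser between 0.065 and 0.076 m and angle between cover's own z axis and vertical below 0.1 rad), for 0.2 s.
2. the long plate is held in the fingers, lifted clear of the riser (height (world z) of cover above 0.085 m and contact force between the fingers and cover above 1 N), for 0.2 s.
At the end, for the whole second after the job is handed in: the long plate lies flat and at rest on the router's top, its centre within 15 mm of the bay's centre and its length within 10 degrees of the bay's, and the short plate is within 30 mm of where it began (horizontal distance between cover and bay below 0.015 m and angle between the y axis of cover and the y axis of bay, either way round below 0.18 rad and z of cover in the frame of bay between -0.004 and 0.004 m and angle between cover's own z axis and vertical below 0.06 rad and linear speed of cover below 0.02 m/s and distance of short_plate from where it was at the start of the episode below 0.03 m); the robot touches nothing.
It fails at once if the long plate falls onto the desk (its underside's centre below 25 mm) (height (world z) of cover below 0.025 m).
It fails at once if the short plate is moved more than 30 mm (distance of short_plate from where it was at the start of the episode above 0.03 m).
It also fails if it takes over 45 s, if anything falls off the work surface, if the arm or the gripper's body presses on something with over 40 N, if the wrist force passes 120 N, or if a joint passes its speed limit or range.

### The arm

A 6-joint arm with a two-finger parallel gripper is mounted at the origin on the work surface. World frame = base frame: x ahead of the robot, y to its left, z up, the work surface at z = 0. Lengths are in mm, angles in rad, forces in N, time in s.
With the tool pointing down it reaches from about 275 to 750 mm from the base axis. Payload 10.2 kg.
Tool frame: the origin (TCP) lies at the very end of the fingers, on their centre line; the grasp point (between the pads) lies 19 mm behind it; z points along the fingers, y is the line along which they close (so a half turn about z gives the same grasp; the last joint's range is limited). The gripper opens to 85 mm and grips with 20 to 120 N. Pads are 22 mm wide; open, the fingers measure 114 mm over their backs; the gripper's body (76 mm by 85 mm) begins 54 mm behind the grasp point. The pads swing forward as they close: fully open they stand 13 mm farther back than shut.
Start: joints at [-1.499, 0.313, 1.498, -0, 1.331, -0.223], TCP at [152.525, -502.362, 231.294] pointing down, gripper open.
Joint ranges: [-2.94, 2.94], [-0.97, 2.17], [0.19, 2.56], [-1.23, 4.37], [0.02, 3.11], [-2.88, 2.88]. Speed limits (rad/s): [2.39, 2.39, 3.01, 3.14, 3.14, 3.14].

### API

Orientations are given as a unit quaternion [w, x, y, z].
In Python, from rig import ctrl gives the robot as it stands.
- The arm moves only by the tool step_arm, never from a script. Its argument "increments" is a list of rows, each a list of 3 entries, a list of its own where there are three numbers: the shift along the tool's x, y, z in cm, then the turn, a rotation vector about the tool's x, y, z in degrees, then the opening in per cent of the stroke, from 0 (shut) to 100 (fully open). A call has 1 to 8 rows; each row is the pose to reach, as a shift and turn from the pose commanded when the call began, along the tool's axes at that moment; what a row does not reach only later rows make up. A row lasts 1/8 s, in which the tool goes at most 62.5 mm and 10.7 degrees, less where a joint would pass 70% of its speed; a pose out of reach is approached as far as the arm can. A call with a gripper value outside its range is refused whole. The fingers move at their own pace and stop on an object; "squeeze" is the grip in N (left out, the last holds). Time passes only in rows, so rows that repeat a pose let the fingers close. It gives the time, the measured TCP pose, the force, the opening and the grip force at its end, in the units of the state.
- ctrl.sense(): the state, without advancing time (a new reading comes with each control period).
- ctrl.capture(name): name is "scene" or "top"; returns a dict with "img" (420x560x3 uint8, red, green, blue), "fx", "fy", "cx", "cy" (pixels), "extrinsics" (4x4, takes a point from camera to world coordinates). Camera axes: x right, y down, z forward; pixel columns grow to the right and rows downward; lengths in mm; the calibration is good to about 2 mm. A picture is of the moment at which its call begins. There is no depth.
- ctrl.finish_job(): hands the job in; it is judged then, once.
The state is a dict: "time_s": time; "joints": joint angles; "dq": joint speeds; "tau": joint torques, N m; "eef_pos": TCP position; "ee_rot": TCP orientation; "force": force on the tool from outside, world axes, zero at the start; "wrist_torque": the same for the moment, N m; "grip_width": opening from 0.0 (shut) to 1.0 (fully open); "grip_force": force on a finger pad.
Only numpy, scipy, OpenCV 4.12 (cv2) and the standard library are available. Lean on these libraries where they do the work, as an engineer would, in place of code of your own. Each camera call takes 0.05 s, during which the arm holds its last target. There are 200 camera calls.

## Working session

There is one attempt and no reset: what is moved stays moved. The work goes in short steps, Python scripts to look and compute and a tool call to move; the robot and the scene stay as the last step left them, time stands still between calls to the robot, and variables do not carry over. Pictures are saved under pics/ and viewed, at most 10 in all, crops included, and the job is handed in when it is done.

Besides the shell and the picture viewer there is one more tool, called after "Call:" as name(argument=value, ...) on one line, values as JSON. step_arm: Moves the arm, as the interface text tells. Its arguments: {"type":"object","properties":{"increments":{"type":"array"},"squeeze":{"type":"number"}},"required":["increments"]}

```bash
mkdir -p pics
cat > h.py <<'E'
import numpy as np, cv2
from rig import ctrl
def snap(cam,name):
    c=ctrl.capture(cam); cv2.imwrite(f"pics/{name}.png",cv2.cvtColor(c["img"],cv2.COLOR_RGB2BGR))
    np.savez(f"{name}.npz",**c); return c
def world(name,px,z):
    c=np.load(f"{name}.npz"); E=c["extrinsics"]; out=[]
    for u,v in px:
        d=E[:3,:3]@np.array([(u-c["cx"])/c["fx"],(v-c["cy"])/c["fy"],1]); o=E[:3,3]
        out.append((o+d*(z-o[2])/d[2])[:2])
    return np.round(out,1)
E
python3 - <<'E'
from h import *
a=snap("top","top0");b=snap("scene","scene0")
s=ctrl.sense();print(s["eef_pos"],s["ee_rot"],s["grip_width"],s["time_s"]);print(a["extrinsics"],a["fx"])
E
```

```text
[ 152.49628653 -502.14121389  230.81995422] [-5.50131275e-04  9.89156189e-01  1.46866371e-01  3.06010489e-05] 0.9962208574477193 0.1
[[-3.50316833e-03 -9.96514985e-01  8.33403432e-02  4.89276379e+02]
 [-9.99985440e-01  3.83302691e-03  3.79829755e-03  2.07635555e+01]
 [-4.10450621e-03 -8.33258237e-02 -9.96513904e-01  8.25037832e+02]
 [ 0.00000000e+00  0.00000000e+00  0.00000000e+00  1.00000000e+00]] 438.6744017565503
```

View pics/top0.png

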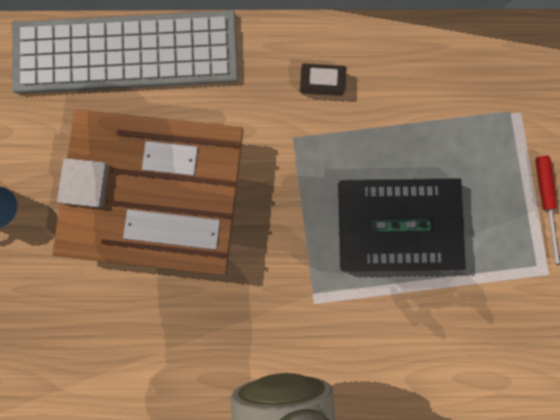

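View pics/scene0.png

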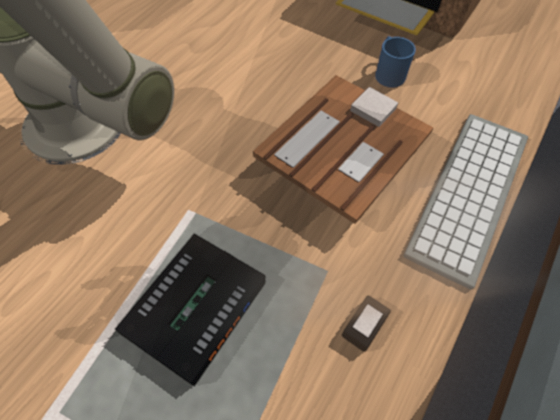

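The top view shows the riser at left (cover near (171,229), short plate near (169,158)) and the router at right (bay near (402,225)). I'll enlarge both to get exact corners.

Run:
```python
import cv2
i=cv2.imread("pics/top0.png")
a=cv2.resize(i[100:280,50:250],None,fx=4,fy=4,interpolation=cv2.INTER_CUBIC)[:600]
b=cv2.resize(i[170:280,330:475],None,fx=4,fy=4,interpolation=cv2.INTER_CUBIC)
a=cv2.resize(i[100:280,50:250],None,fx=3.3,fy=3.3,interpolation=cv2.INTER_CUBIC)
cv2.imwrite("pics/c1.png",a);cv2.imwrite("pics/c2.png",b)
```

```text
(no output)
```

View pics/c1.png

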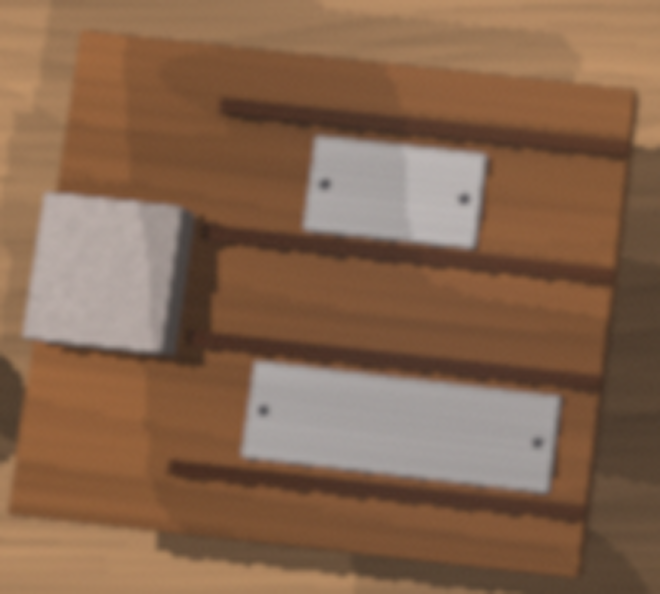

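View pics/c2.png

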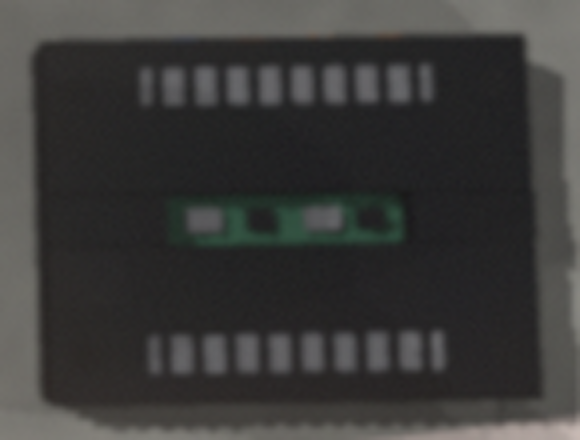

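Crop 1 shows cover corners at (252,361),(560,396),(549,492),(241,457) and the riser's edge from (636,90) to (580,575). Crop 2 shows the bay, with the vents placed symmetrically around it and the router's outline.

Run:
```python
from h import *
c1=lambda L:[(50+(u+.5)/3.3-.5,100+(v+.5)/3.3-.5) for u,v in L]
c2=lambda L:[(330+(u+.5)/4-.5,170+(v+.5)/4-.5) for u,v in L]
W=lambda p,z:world("top0",p,z)
ang=lambda a,b:np.degrees(np.arctan2(*(b-a)[::-1]))
C=W(c1([(252,361),(560,396),(549,492),(241,457)]),73);print("cover",C.tolist(),C.mean(0),[np.linalg.norm(C[i]-C[i-1]) for i in range(4)],ang(C[1],C[0]),ang(C[2],C[3]))
D=W(c1([(264,410),(538,442)]),73);print("dots",D,D.mean(0),ang(D[1],D[0]))
S=W(c1([(315,135),(487,153),(476,248),(303,231)]),73);print("short",S.mean(0))
R=W(c1([(80,32),(636,90),(580,575),(10,513)]),70);print("riser",R.tolist(),R.mean(0),[np.linalg.norm(R[i]-R[i-1]) for i in range(4)],ang(R[1],R[0]),ang(R[2],R[3]))
T=W(c2([(36,42),(525,36),(540,398),(45,402)]),38);print("router",T.tolist(),T.mean(0),[np.linalg.norm(T[i]-T[i-1]) for i in range(4)],ang(T[1],T[0]),ang(T[2],T[3]),ang(T[3],T[0]))
V=W(c2([(140,85),(435,84),(447,353),(148,355)]),38);print("vents",V.mean(0),ang(V[1],V[0]),ang(V[2],V[3]))
B=W(c2([(168,195),(407,195),(407,245),(168,245)]),38);print("bay",B.tolist(),B.mean(0))
```

```text
cover [[550.7, 286.7], [531.8, 125.7], [482.0, 131.1], [500.7, 291.2]] [516.3   208.675] [np.float64(50.202091589893), np.float64(162.10555203323543), np.float64(50.09191551538028), np.float64(161.1883990862866)] 83.30461722309512 83.33792523869137
dots [[525.  279.8]
 [507.9 137. ]] [516.45 208.4 ] 83.1714662804351
short [639.9  213.45]
riser [[727.7, 384.3], [694.7, 87.0], [439.2, 115.1], [472.1, 411.7]] [583.425 249.525] [np.float64(257.06442772192344), np.float64(299.12587651355074), np.float64(257.04058045374865), np.float64(298.419118020277)] 83.66615400437017 83.67040955277255
router [[604.5, -84.7], [606.4, -305.5], [444.1, -306.0], [443.1, -86.3]] [ 524.525 -195.625] [np.float64(161.4079304123561), np.float64(220.80817466751543), np.float64(162.30077017685403), np.float64(219.70227581889085)] 90.49302216583627 90.26078918452701 0.5679692961918612
vents [ 524.325 -198.375] 89.956888059669 90.17231761432787
bay [[535.0, -142.9], [534.6, -250.0], [512.2, -249.2], [512.6, -142.4]] [ 523.6   -196.125]
```

Sizes check out: the cover measures 161x50 mm and the riser 299x257 mm. The cover's end is about 21 mm inside the edge, so it needs about 80 mm of slide. Next I'll compute the approach.

```bash
cat >> h.py <<'E'
from scipy.spatial.transform import Rotation as Ro
def go(x,y,z,yaw,src=None):
    """increment (cm, deg) to TCP x,y,z pointing down, tool x at yaw deg"""
    s=ctrl.sense(); q=s["ee_rot"]; A=Ro.from_quat(list(q[1:])+[q[0]]); p=np.array(s["eef_pos"]) if src is None else np.array(src)
    B=Ro.from_euler("z",yaw,degrees=True)*Ro.from_euler("x",180,degrees=True)
    print(np.round(A.inv().apply(np.array([x,y,z])-p)/10,2), np.round((A.inv()*B).as_rotvec(degrees=True),2), "t",s["time_s"])
E
python3 -c "
from h import *
go(519,233,130,83.65)"
```

```text
[ 56.43 -59.68  10.16] [-5.000e-02 -5.000e-02 -6.676e+01] t 0.1
```

Call:
step_arm(increments=[[[56.4,-59.7,10.1],[0,0,-66.8],0],[[56.4,-59.7,10.1],[0,0,-66.8],0],[[56.4,-59.7,10.1],[0,0,-66.8],0],[[56.4,-59.7,10.1],[0,0,-66.8],0],[[56.4,-59.7,10.1],[0,0,-66.8],0],[[56.4,-59.7,10.1],[0,0,-66.8],0],[[56.4,-59.7,10.1],[0,0,-66.8],0],[[56.4,-59.7,10.1],[0,0,-66.8],0]])

```text
time_s: 1.1
eef_pos: [374.3, -56.2, 170.2]
ee_rot: [0.0, 0.745, 0.667, 0.0]
force: [0.2, -1.6, 0.4]
grip_width: -0.001
grip_force: 0.0
```

```bash
python3 -c "
from h import *
go(519,233,130,83.65)"
```

```text
[30.34 11.21  4.01] [0.04 0.02 0.05] t 1.1
```

Call:
step_arm(increments=[[[30.3,11.2,4.0],[0,0,0],0],[[30.3,11.2,4.0],[0,0,0],0],[[30.3,11.2,4.0],[0,0,0],0],[[30.3,11.2,4.0],[0,0,0],0],[[30.3,11.2,4.0],[0,0,0],0],[[30.3,11.2,4.0],[0,0,0],0],[[30.3,11.2,4.0],[0,0,0],0]])

```text
time_s: 1.98
eef_pos: [518.1, 230.7, 129.7]
ee_rot: [-0.0, 0.745, 0.667, -0.001]
force: [-0.2, -0.8, -0.1]
grip_width: 0.0
grip_force: 0.0
```

```bash
python3 -c "
from h import *
go(519,233,76,83.65);print(ctrl.sense()['force'],ctrl.sense()['eef_pos'])"
```

```text
[0.24 0.07 5.37] [-0.06  0.03  0.09] t 1.975
[-0.17199857 -0.82160991 -0.10121148] [518.08947087 230.7000438  129.73876378]
```

Call:
step_arm(increments=[[[0.2,0.0,4.5],[0,0,0],0],[[0.2,0.0,5.0],[0,0,0],0],[[0.2,0.0,5.3],[0,0,0],0],[[0.2,0.0,5.5],[0,0,0],0],[[0.2,0.0,5.6],[0,0,0],0]])

```text
time_s: 2.6
eef_pos: [519.0, 232.6, 75.1]
ee_rot: [0.0, 0.745, 0.667, 0.001]
force: [-0.2, -0.4, -0.5]
grip_width: 0.004
grip_force: 0.0
```

Call:
step_arm(increments=[[[0,0,0.05],[0,0,0],0],[[0,0,0.1],[0,0,0],0],[[0,0,0.15],[0,0,0],0]])

```text
time_s: 2.98
eef_pos: [518.7, 232.7, 73.1]
ee_rot: [0.0, 0.745, 0.667, 0.0]
force: [-1.3, -0.9, 5.7]
grip_width: -0.002
grip_force: 2.9
```

Call:
step_arm(increments=[[[0,0,0.05],[0,0,0],0],[[0,0,0.05],[0,0,0],0]])

```text
time_s: 3.22
eef_pos: [518.8, 232.7, 73.1]
ee_rot: [0.0, 0.745, 0.667, 0.0]
force: [-3.3, -0.1, 7.0]
grip_width: -0.002
grip_force: 3.7
```

Call:
step_arm(increments=[[[-0.2,0,0.03],[0,0,0],0],[[-0.7,0,0.03],[0,0,0],0],[[-1.2,0,0.03],[0,0,0],0],[[-1.7,0,0.03],[0,0,0],0],[[-2.2,0,0.03],[0,0,0],0],[[-2.7,0,0.03],[0,0,0],0],[[-3.0,0,0.03],[0,0,0],0]])

```text
time_s: 4.1
eef_pos: [516.2, 203.3, 73.1]
ee_rot: [0.001, 0.745, 0.667, 0.001]
force: [0.7, 3.2, 6.1]
grip_width: -0.001
grip_force: 3.3
```

Run:
```python
from h import *
snap("top","top1")
i=cv2.imread("pics/top1.png")
cv2.imwrite("pics/c3.png",cv2.resize(i[100:280,50:290],None,fx=3.3,fy=3.3,interpolation=cv2.INTER_CUBIC))
```

```text
(no output)
```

View pics/c3.png

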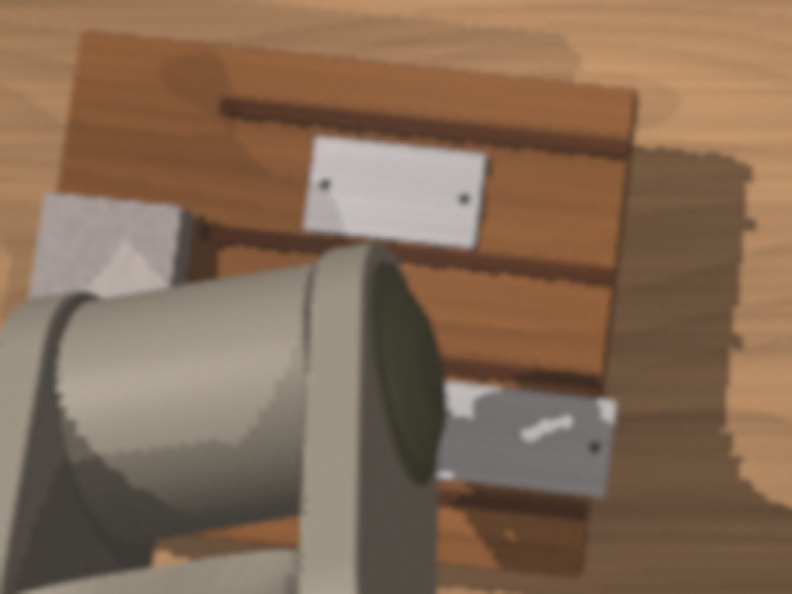

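The end dot moved from (538,442) to (595,447) in the crop, about 30 mm, so the plate follows the fingertips without slipping. I'll drag it 50 mm more.

Call:
step_arm(increments=[[[-0.6,0,0.02],[0,0,0],0],[[-1.2,0,0.02],[0,0,0],0],[[-1.8,0,0.02],[0,0,0],0],[[-2.4,0,0.02],[0,0,0],0],[[-3.0,0,0.02],[0,0,0],0],[[-3.6,0,0.02],[0,0,0],0],[[-4.2,0,0.02],[0,0,0],0],[[-4.8,0,0.02],[0,0,0],0]])

```text
time_s: 5.15
eef_pos: [511.1, 155.6, 73.0]
ee_rot: [0.001, 0.745, 0.667, 0.002]
force: [-0.1, 3.8, 8.0]
grip_width: -0.0
grip_force: 4.1
```

Call:
step_arm(increments=[[[-0.2,0,0],[0,0,0],0],[[-0.2,0,0],[0,0,0],0],[[-0.2,0,0],[0,0,0],0],[[-0.2,0,-1.5],[0,0,0],0],[[-0.2,0,-5.0],[0,0,0],0]])

```text
time_s: 5.78
eef_pos: [509.1, 153.1, 121.9]
ee_rot: [-0.001, 0.745, 0.667, -0.001]
force: [0.3, 0.9, -0.2]
grip_width: 0.005
grip_force: 0.0
```

Run:
```python
from h import *
snap("top","top2")
i=cv2.imread("pics/top2.png")
cv2.imwrite("pics/c4.png",cv2.resize(i[180:280,150:290],None,fx=5,fy=5,interpolation=cv2.INTER_CUBIC))
```

```text
(no output)
```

View pics/c4.png

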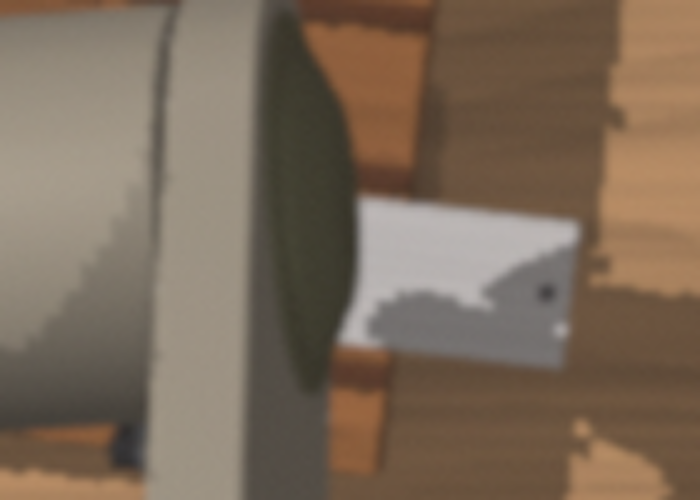

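The plate's free end has corners at (580,221) and (564,368) and its dot at (546,292). The riser edge runs from (432,20) to (378,470).

Run:
```python
from h import *
c=lambda L:[(150+(u+.5)/5-.5,180+(v+.5)/5-.5) for u,v in L]
P=world("top2",c([(580,221),(564,368),(546,292),(360,196),(342,346)]),73);E=world("top2",c([(432,20),(378,470)]),70)
print(P,E)
for a,b in((3,0),(4,1)):
    d=P[a]-P[b];print(np.degrees(np.arctan2(d[1],d[0])))
e=P[:2].mean(0); u=np.array([np.cos(np.radians(83.4)),np.sin(np.radians(83.4))])
t=(E[1]-E[0])/np.linalg.norm(E[1]-E[0]);n=np.array([-t[1],t[0]])
print("end",e,"overhang",abs((e-E[0])@n),"centre",e+80*u,"grip",e+40*u)
g=e+40*u;go(g[0],g[1],130,83.4)
```

```text
[[524.3  46.3]
 [474.2  51.8]
 [500.1  58. ]
 [533.2 121.9]
 [481.9 127.7]] [[594.5  97.7]
 [439.7 115.5]]
83.28576597202806
84.20720350496785
end [499.25  49.05] overhang 59.21235114864456 centre [508.44497204 128.51982125] grip [503.84748602  88.78491062]
[-6.51 -0.05 -0.28] [ 0.34 -0.06  0.3 ] t 5.825
```

Call:
step_arm(increments=[[[-4.0,0,0],[0,0,0],90],[[-6.5,0,0],[0,0,0],90],[[-6.5,0,0],[0,0,0],90],[[-6.5,0,0],[0,0,0],90],[[-6.5,0,0],[0,0,0],90]])

```text
time_s: 6.45
eef_pos: [502.8, 89.3, 121.8]
ee_rot: [0.0, 0.745, 0.668, 0.0]
force: [0.1, 0.1, 0.1]
grip_width: 0.9
grip_force: 0.0
```

```bash
python3 -c "
from h import *
go(503.9,88.8,60,83.6);print(ctrl.sense()['grip_width'],ctrl.sense()['eef_pos'])"
```

```text
[-0.04  0.12  6.18] [ 0.01 -0.01  0.15] t 6.45
0.8999546851060126 [502.76007224  89.34337285 121.84303484]
```

Call:
step_arm(increments=[[[0,0.1,3.0],[0,0,0],90],[[0,0.1,5.0],[0,0,0],90],[[0,0.1,6.2],[0,0,0],90],[[0,0.1,6.2],[0,0,0],90],[[0,0.1,6.2],[0,0,0],75]])

```text
time_s: 7.08
eef_pos: [504.2, 88.6, 60.5]
ee_rot: [0.0, 0.745, 0.667, 0.0]
force: [-0.9, 0.5, -0.1]
grip_width: 0.753
grip_force: 0.0
```

Run:
```python
from h import *
c=snap("scene","s2");s=ctrl.sense();print(s['eef_pos'],s['force'],s['grip_width'])
E=np.linalg.inv(c["extrinsics"]);p=E@np.array([*s['eef_pos'],1]);u=int(c['fx']*p[0]/p[2]+c['cx']);v=int(c['fy']*p[1]/p[2]+c['cy']);print(u,v)
i=cv2.imread("pics/s2.png")[max(v-60,0):v+60,max(u-70,0):u+70]
cv2.imwrite("pics/c5.png",cv2.resize(i,None,fx=5,fy=5,interpolation=cv2.INTER_CUBIC))
```

```text
[504.19317378  88.50651725  60.53649581] [ 0.84175268  0.17023628 -0.17880335] 0.7534304690862926
271 176
```

View pics/c5.png

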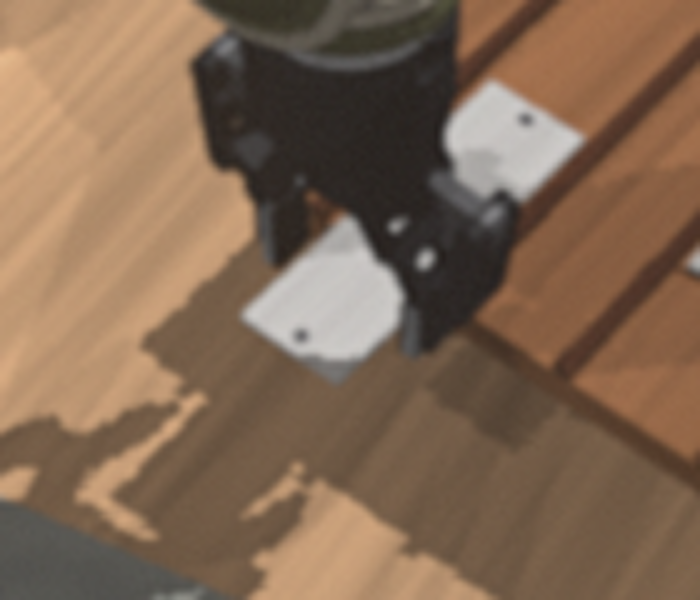

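The fingers straddle the overhanging end, with the right fingertip at (415,350), just below plate level. I'll close on it.

Call:
step_arm(increments=[[[0,0,0],[0,0,0],50],[[0,0,0],[0,0,0],40],[[0,0,0],[0,0,0],40],[[0,0,0],[0,0,0],40],[[0,0,0],[0,0,0],40]], squeeze=45)

```text
time_s: 7.75
eef_pos: [504.1, 88.4, 60.3]
ee_rot: [0.0, 0.745, 0.667, 0.0]
force: [-1.1, -0.6, 6.0]
grip_width: 0.564
grip_force: 45.6
```

Call:
step_arm(increments=[[[0,0,-0.4],[0,0,0],40],[[0,0,-1.0],[0,0,0],40],[[0,0,-2.0],[0,0,0],40],[[0,0,-3.0],[0,0,0],40],[[0,0,-4.0],[0,0,0],40],[[0,0,-5.0],[0,0,0],40],[[0,0,-5.0],[0,0,0],40],[[0,0,-5.0],[0,0,0],40]])

```text
time_s: 8.75
eef_pos: [503.5, 88.4, 109.5]
ee_rot: [-0.0, 0.745, 0.667, -0.0]
force: [-0.2, 0.8, -0.2]
grip_width: 0.563
grip_force: 46.4
```

Run:
```python
from h import *
c=snap("scene","s3");s=ctrl.sense();print(s['eef_pos'],s['force'],s['grip_width'],s['grip_force'])
E=np.linalg.inv(c["extrinsics"]);p=E@np.array([*s['eef_pos'],1]);u=int(c['fx']*p[0]/p[2]+c['cx']);v=int(c['fy']*p[1]/p[2]+c['cy']);print(u,v)
i=cv2.imread("pics/s3.png")[max(v-60,0):v+60,max(u-70,0):u+70]
cv2.imwrite("pics/c6.png",cv2.resize(i,None,fx=5,fy=5,interpolation=cv2.INTER_CUBIC))
```

```text
[503.47370728  88.44560756 109.41775503] [-1.3113966   0.4466369  -1.07029817] 0.5594741008059545 46.41681611537933
270 161
```

View pics/c6.png

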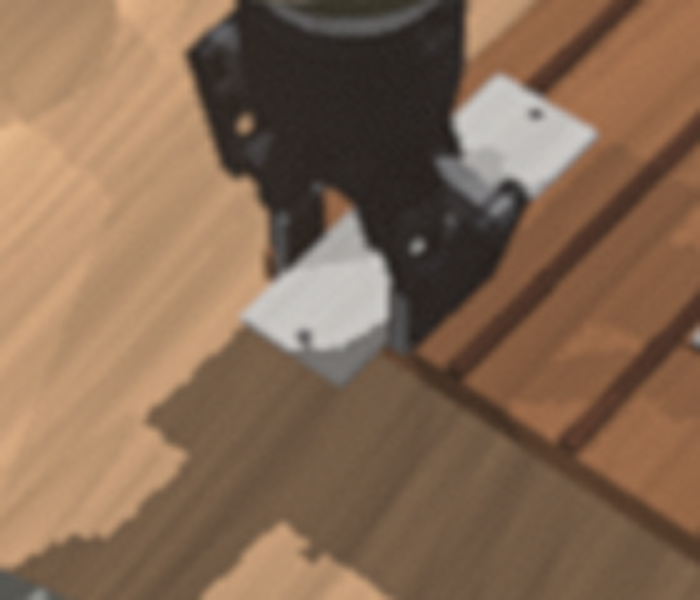

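The plate is level in the fingers, its near end dot at (305,338), and clear of the riser. Carry it to above the router.

```bash
python3 -c "
from h import *
go(524,-237.5,109.5,90.2)"
```

```text
[-3.217e+01  5.620e+00 -1.000e-02] [-0.04 -0.   -6.51] t 8.8
```

Call:
step_arm(increments=[[[-3,0.5,0],[0,0,-0.6],40],[[-8,1.4,0],[0,0,-1.6],40],[[-13,2.3,0],[0,0,-2.6],40],[[-18,3.2,0],[0,0,-3.7],40],[[-23,4.0,0],[0,0,-4.7],40],[[-28,4.9,0],[0,0,-5.7],40],[[-31,5.4,0],[0,0,-6.3],40],[[-32.2,5.6,0],[0,0,-6.5],40]])

```text
time_s: 9.8
eef_pos: [523.7, -239.0, 109.2]
ee_rot: [-0.0, 0.706, 0.708, -0.0]
force: [-0.0, 0.7, 0.6]
grip_width: 0.568
grip_force: 46.4
```

Call:
step_arm(increments=[[[0,0,1],[0,0,0],40],[[0,0,3],[0,0,0],40],[[0,0,5],[0,0,0],40],[[0,0,6.2],[0,0,0],40],[[0,0,6.5],[0,0,0],40],[[0,0,6.5],[0,0,0],40]])

```text
time_s: 10.55
eef_pos: [524.2, -237.5, 45.1]
ee_rot: [0.0, 0.706, 0.708, 0.0]
force: [0.1, -0.3, -0.9]
grip_width: 0.566
grip_force: 46.5
```

Run:
```python
from h import *
snap("top","top3");c=snap("scene","s4");s=ctrl.sense();print(s['eef_pos'],s['force'],s['grip_width'],s['grip_force'])
go(524,-237.5,36,90.2)
t=cv2.imread("pics/top3.png")[160:290,320:480]; i=cv2.imread("pics/s4.png")[230:390,110:280]
f=lambda m:cv2.resize(m,(400,int(400*m.shape[0]/m.shape[1])),interpolation=cv2.INTER_CUBIC)
a,b=f(t),f(i);o=np.zeros((max(len(a),len(b)),800,3),np.uint8);o[:len(a),:400]=a;o[:len(b),400:]=b
cv2.imwrite("pics/c7.png",o)
```

```text
[ 524.30783036 -237.8418488    45.39764883] [ 0.769453   -0.68620853 -1.24790875] 0.5611612446362224 46.47590160369873
[ 0.03 -0.03  0.94] [ 0.05  0.04 -0.01] t 10.65
```

View pics/c7.png

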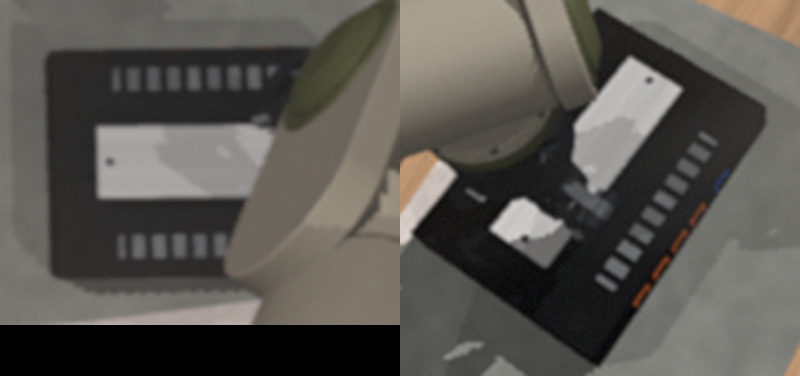

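Left: plate end corners at (97,125) and (97,198), dot (110,162). Right: dots at (650,80) and (525,238). The plate sits over the bay, between the vents.

Run:
```python
from h import *
for z in (52,56,60):
  print(z,world("top3",[(320+u/2.5-.3,160+v/2.5-.3) for u,v in((110,162),(97,125),(97,198))],z).tolist(), (w:=world("s4",[(110+u/2.353-.3,230+v/2.353-.3) for u,v in((250,80),(125,238))],z)).tolist(), w.mean(0), np.linalg.norm(w[0]-w[1]))
```

```text
52 [[523.5, -125.8], [549.6, -117.1], [498.2, -116.2]] [[523.5, -122.6], [522.8, -267.5]] [ 523.15 -195.05] 144.90169081139118
56 [[523.3, -125.0], [549.3, -116.4], [498.1, -115.4]] [[525.0, -123.8], [524.3, -267.8]] [ 524.65 -195.8 ] 144.00170137883788
60 [[523.1, -124.3], [549.0, -115.7], [498.1, -114.7]] [[526.5, -124.9], [525.8, -268.2]] [ 526.15 -196.55] 143.30170968973118
```

Call:
step_arm(increments=[[[0,0,0.5],[0,0,0],40],[[0,0,0.8],[0,0,0],40],[[0,0,0.9],[0,0,0],40],[[0,0,0.9],[0,0,0],40]])

```text
time_s: 11.15
eef_pos: [524.0, -237.8, 35.7]
ee_rot: [0.0, 0.706, 0.708, -0.0]
force: [0.7, -0.3, -0.7]
grip_width: 0.562
grip_force: 46.5
```

The centre measures (524.5, -196), within about 1 mm of the bay. Now lower slowly until contact.

Call:
step_arm(increments=[[[0,0,0.1],[0,0,0],40],[[0,0,0.2],[0,0,0],40],[[0,0,0.2],[0,0,0],40]])

```text
time_s: 11.52
eef_pos: [524.1, -237.8, 35.4]
ee_rot: [0.0, 0.706, 0.708, -0.0]
force: [-4.5, 3.1, 13.9]
grip_width: 0.559
grip_force: 54.5
```

Call:
step_arm(increments=[[[0,0,0.1],[0,0,0],40],[[0,0,0.1],[0,0,0],40]])

```text
time_s: 11.78
eef_pos: [524.2, -237.9, 35.4]
ee_rot: [0.0, 0.706, 0.708, -0.0]
force: [-9.1, 5.2, 24.2]
grip_width: 0.561
grip_force: 59.3
```

The fingertips rest on the router while the plate sits a few mm above it. I'll relieve the force and open gently.

Call:
step_arm(increments=[[[0,0,-0.28],[0,0,0],40],[[0,0,-0.28],[0,0,0],40]], squeeze=20)

```text
time_s: 12.02
eef_pos: [524.1, -237.8, 35.7]
ee_rot: [0.0, 0.706, 0.708, 0.0]
force: [0.4, 0.9, -1.4]
grip_width: 0.561
grip_force: 46.5
```

Call:
step_arm(increments=[[[0,0,0],[0,0,0],58],[[0,0,0],[0,0,0],60],[[0,0,0],[0,0,0],65],[[0,0,0],[0,0,0],75],[[0,0,0],[0,0,0],85],[[0,0,0],[0,0,0],85],[[0,0,0],[0,0,0],85]])

```text
time_s: 12.9
eef_pos: [524.0, -237.8, 35.6]
ee_rot: [0.0, 0.706, 0.708, 0.0]
force: [-1.4, -0.0, 0.7]
grip_width: 0.848
grip_force: 0.0
```

Call:
step_arm(increments=[[[0,0,-0.5],[0,0,0],85],[[0,0,-2],[0,0,0],85],[[0,0,-5],[0,0,0],85],[[-5,0,-10],[0,0,0],85],[[-10,0,-13],[0,0,0],85],[[-15,0,-15],[0,0,0],85],[[-20,0,-15],[0,0,0],85],[[-20,0,-15],[0,0,0],85]])

```text
time_s: 13.9
eef_pos: [523.5, -440.7, 185.8]
ee_rot: [0.0, 0.707, 0.707, -0.0]
force: [-0.5, 0.1, -0.9]
grip_width: 0.851
grip_force: 0.0
```

Run:
```python
from h import *
snap("top","top4")
t=cv2.imread("pics/top4.png")[160:290,320:480]
cv2.imwrite("pics/c8.png",cv2.resize(t,None,fx=4,fy=4,interpolation=cv2.INTER_CUBIC))
```

```text
(no output)
```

View pics/c8.png

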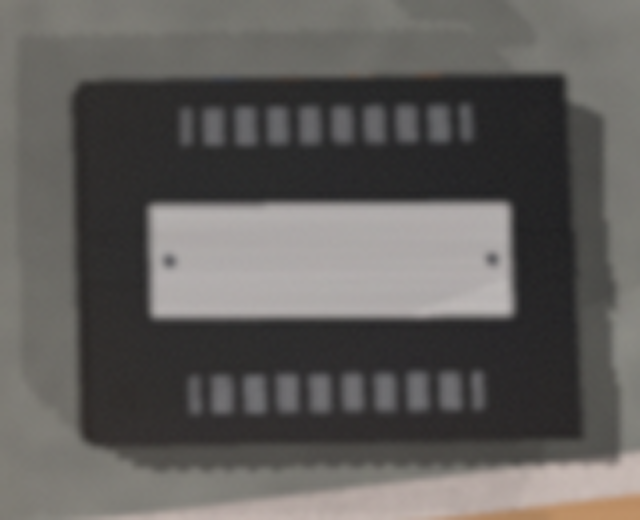

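The plate lies flat and square. The midpoint of its dots is (330,260) and the vents' centre is (332,259), so it is within about 1 mm. Handing in.

```bash
python3 -c "
from rig import ctrl
print(ctrl.finish_job())"
```

```text
the job is handed in; nothing more can be done
None
```

The long plate lies flat and square on the router, about 1 mm off the bay's centre in the last top view. I never touched the short plate, and I handed the job in about 14 s into the 45 s limit; the hand-in call gave no verdict.

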